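# Hold a glass down on the bar's glass rinser

### The arm

A 6-joint arm with a two-finger parallel gripper is mounted at the origin on the work surface. World frame = base frame: x ahead of the robot, y to its left, z up, the work surface at z = 0. Lengths are in m, angles in degrees, forces in N, time in s.
With the tool pointing down it reaches from about 0.4 to 0.825 m from the base axis. Payload 7 kg.
Tool frame: the origin (TCP) lies midway between the tips of the shut fingers; the grasp point (between the pads) lies 19 mm behind it; z points along the fingers, x is the direction in which the jaws open and shut, and the axes are right-handed (so a half turn about z gives the same grasp; the last joint's range is limited). The gripper opens to 88 mm and grips with 3 to 60 N. Pads are 19 mm wide; open, the fingers measure 130 mm over their backs; the gripper's body (78 mm by 193 mm) begins 47 mm behind the grasp point.
Start: joints at [-55.915, 20.546, 0.682, 0, -70.136, -16.507], TCP at [0.204, -0.643, 0.201] pointing down, gripper open.
Joint ranges: [-176.03, 176.03], [-82.01, 121.73], [-58.28, 71.71], [-173.87, 95.51], [-174.79, -0.11], [-173.66, 173.66]. Speed limits (degrees/s): [136.94, 136.94, 172.46, 180, 180, 180].

### API

Orientations are given as [roll, pitch, yaw] about the fixed x, y, z axes, in that order (R = Rz(yaw) Ry(pitch) Rx(roll)).
In Python, from plant import * gives the robot as it stands. The module is installed in compiled form; this text tells all that it offers.
- The arm moves only by the shell command python3 -m pendant 'ROWS' [OPENING]. ROWS is JSON, a list that holds one entry, the list of rows, each a list of 6 numbers: the shift along the world's x, y, z in mm, then the turn, a rotation vector about the world's x, y, z in degrees. A call has 1 to 10 rows; each row is the pose to reach, as a shift and turn from the pose commanded when the call began; what a row does not reach only later rows make up. A row lasts 1/8 s, in which the tool goes at most 62.5 mm and 10.7 degrees, less where a joint would pass 70% of its speed; a pose out of reach is approached as far as the arm can. A call with a gripper value outside its range is refused whole. OPENING is the closure, from -1 (fully open) to 1 (shut), set as the call begins (- or left out, the last holds). The fingers move at their own pace and stop on an object; the grip force is fixed at half the most. Time passes only in rows, so rows that repeat a pose let the fingers close. It gives the time, the measured TCP pose, the force and the opening at its end, in the units of the state.
- get_obs(): the state, without advancing time (a new reading comes with each control period).
- snapshot(name): name is "scene" or "top" or "wrist"; returns a dict with "pixels" (400x640x3 uint8, red, green, blue), "depth" (400x640 float32, m along the optical axis (not along the pixel's ray), 0 where there is no reading), "fx", "fy", "cx", "cy" (pixels), "pose" (4x4, takes a point from camera to world coordinates); the wrist camera has in their place "tool_from_camera" (4x4, takes a point from camera to tool coordinates, whose origin is the TCP and whose axes are the tool frame's). Camera axes: x right, y down, z forward; pixel columns grow to the right and rows downward; lengths in m; the calibration is good to about 2 mm. A picture is of the moment at which its call begins: read the wrist's pose just before it.
- close_job(): hands the job in, once; it reports no verdict.
The state is a dict: "clock": time; "joint_pos": joint angles; "qvel": joint speeds; "tau": joint torques, N m; "tool_pos": TCP position; "orientation": TCP orientation; "force": force on the tool from outside, world axes, zero at the start; "moment": the same for the moment, N m; "opening": finger opening in m.
Only numpy, scipy, OpenCV 4.12 (cv2) and the standard library are available. Lean on these libraries where they do the work, as an engineer would, in place of code of your own. Each camera call takes 0.05 s, during which the arm holds its last target. There are 200 camera calls.

### The job

Take the amber glass, which stands upside down on the black drying mat, and set it, still upside down, centred on the round spring plate of the glass rinser. With the glass, press the plate about half-way down, keep it there for at least two seconds, and finish while still holding the glass pressed down like that. Leave the green glass, the white cup, the tamper and the steel milk pitcher standing where they are.

Things in the scene. Friction and masses are not known exactly. Their poses are not given: they have to be found in the camera images.
- amber_glass_mid (a point): Centre (half-way up, on the axis) of the amber drinking glass, the one to take. It stands upside down, rim on the mat, z axis up: 76 mm high, 62 mm across the rim (below), 56 mm across the closed bottom (above), about 59 mm at this point; weighs 0.13 to 0.25 kg. The rim lies 38 mm below this point. It stands in one of three places on the mat, at least 115 mm from the other two vessels, centre to centre.
- green_glass_mid (a point): Centre of a green glass of the same size and shape as the amber one, also upside down on the mat. Leave it standing.
- white_cup_mid (a point): Centre of a white cup, 62 mm high, 72 mm across, upside down on the mat. Leave it standing.
- mat: Black square drying mat, 250 x 250 mm, 4 mm thick, fixed to the bar; origin at the centre of its underside, on the bar's surface. It lies to the left or to the right.
- rinser: Glass rinser, fixed to the bar on the side where the mat is not: a steel drip tray 170 mm (its x) x 200 mm (its y), 34 mm high, origin at the centre of its underside. Its spring plate is above the middle of the tray.
- plate_top (a point): Centre of the upper face of the rinser's round light-steel spring plate with a black star (92 mm across, 6 mm thick); it moves down with the plate. 60 mm above the bar with the plate at rest. A steel nozzle, 16 mm across, stands up 12 mm from the plate's middle and goes inside the upturned glass.
- plate (a joint): How far the spring plate is pressed down, in m: 0 at rest, 0.016 at its bottom stop; half-way is 0.008. It starts to move at about 3 N (more than the glass weighs), needs about 7 N half-way and 11 N at the bottom, and springs up when let go.
- tamper: Dark steel coffee tamper standing between the mat and the rinser, 58 mm across, 92 mm high; origin at the centre of its underside. Leave it standing.
- pitcher: Steel milk pitcher at the far side of the bar, 90 mm across, 110 mm high, handle along its +x; origin at the centre of its underside. Leave it standing.
Mind the look-alikes: they are no part of the job. Several things look just like the part that bears amber_glass_mid: the one meant starts farthest from the robot's base.

How it is judged (in metres and radians):
On the way, in this order (a step that is already met when the one before it is completed fails the run):
1. the amber glass is lifted clear of the mat (contact force between the fingers and amber_glass above 1 N and z of amber_glass_mid in the frame of mat above 0.075 m), for 0.1 s.
2. the upturned amber glass, centred on the plate, keeps it pressed about half-way for two seconds (value of joint plate between 0.004 and 0.0125 m and horizontal distance between amber_glass_mid and plate_top below 0.014 m and angle between amber_glass_mid's own z axis and vertical below 0.2 rad and contact force between amber_glass and plate above 1.5 N and contact force between the arm and plate below 0.3 N and contact force between the fingers and amber_glass above 1 N), for 2 s.
At the end, for the whole second after the job is handed in: The robot still holds the amber glass upside down (within 0.2 rad of upright) on the spring plate, its centre within 14 mm of the plate's, so that the glass, and no part of the robot, keeps the plate 4 to 12.5 mm down out of 16 mm; it was kept so for 2 s before (all of step 2 and linear speed of amber_glass below 0.02 m/s); the arm keeps its last pose, push and grip.
It fails at once if the green glass is shifted by more than 25 mm or tipped (distance of green_glass_mid from where it was at the start of the episode above 0.025 m or angle between green_glass_mid's own z axis and vertical above 0.35 rad).
It fails at once if the white cup is shifted by more than 25 mm or tipped (distance of white_cup_mid from where it was at the start of the episode above 0.025 m or angle between white_cup_mid's own z axis and vertical above 0.35 rad).
It fails at once if the tamper is shifted by more than 25 mm or tipped (distance of tamper from where it was at the start of the episode above 0.025 m or angle between tamper's own z axis and vertical above 0.35 rad).
It fails at once if the pitcher is shifted by more than 25 mm or tipped (distance of pitcher from where it was at the start of the episode above 0.025 m or angle between pitcher's own z axis and vertical above 0.35 rad).
It also fails if it takes over 48 s, if anything falls off the work surface, if the arm or the gripper's body presses on something with over 40 N, if the wrist force passes 120 N, or if a joint passes its speed limit or range.

## Working session

There is one attempt and no reset: what is moved stays moved. The work goes in short steps, Python scripts to look and compute and a shell command to move; the robot and the scene stay as the last step left them, time stands still between calls to the robot, and variables do not carry over. Pictures are saved under pics/ and viewed, about 8 in all and at most 12, crops included, and the job is handed in when it is done.

```bash
mkdir -p pics
cat > h.py <<'E'
from plant import *
import numpy as np, cv2
def pts(s):
    v,u=np.mgrid[0:400,0:640]; d=s["depth"]
    P=np.stack([(u-s["cx"])/s["fx"]*d,(v-s["cy"])/s["fy"]*d,d],-1)
    T=np.array(s["pose"]); return P@T[:3,:3].T+T[:3,3]
E
python3 - <<'E'
from h import *
o=get_obs();print(o)
for n in("top","scene"):
    s=snapshot(n);np.save(f"{n}.npy",pts(s));cv2.imwrite(f"pics/{n}0.png",s["pixels"][:,:,::-1]);print(np.round(s["pose"],3),s["fx"],s["cx"],s["cy"])
E
```

```text
{'clock': 0.0, 'joint_pos': array([-5.59151248e+01,  2.05885839e+01,  6.33935521e-01, -1.96641583e-02,
       -7.01361845e+01, -1.65060380e+01]), 'qvel': array([ 0.01379396, -0.0283826 ,  0.06110691, -0.01817212,  0.14296329,
       -0.09637622]), 'tau': array([ 2.39204292e-04, -5.82720137e+01,  2.93059820e+01,  6.99726328e+00,
        6.93379756e-03, -2.45358196e-04]), 'tool_pos': array([ 0.20365939, -0.64298558,  0.20045757]), 'orientation': array([-1.79991914e+02, -9.23421369e-02,  1.07572134e+02]), 'force': array([-0.09481068, -0.26327789, -0.33242407]), 'moment': array([-0.00044902, -0.0164219 , -0.00697448]), 'opening': 0.08780384737105669}
[[ 0.018 -0.996  0.087  0.452]
 [-0.999 -0.02  -0.026 -0.027]
 [ 0.027 -0.086 -0.996  1.309]
 [ 0.     0.     0.     1.   ]] 473.004515395151 317.86421225863035 203.85194240306782
[[-0.372  0.527 -0.764  1.328]
 [ 0.928  0.217 -0.302  0.267]
 [ 0.006 -0.822 -0.57   0.675]
 [ 0.     0.     0.     1.   ]] 377.7623712422 330.0646461449119 199.01099608509944
```

View pics/top0.png

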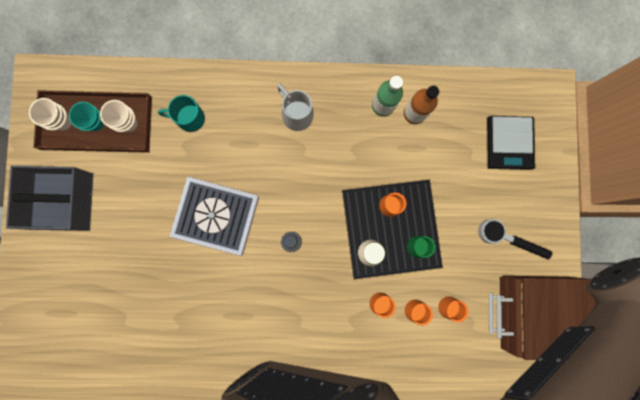

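View pics/scene0.png

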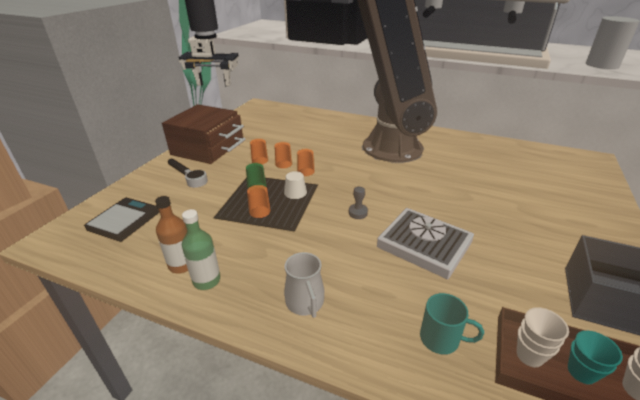

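The top view shows the amber glass on the mat at (392,204), the green glass at (421,247), the white cup at (372,253), the tamper at (291,241), the plate at (212,215) and the pitcher at (297,108). The three other amber glasses, near (418,310), stand off the mat and closer to the base.

Run:
```python
from h import *
def fit(m,P):
    q=P[m]; (c,sz,a)=cv2.minAreaRect((q[:,:2]*1000).astype(np.float32)); (cc,r)=cv2.minEnclosingCircle((q[:,:2]*1000).astype(np.float32))
    return len(q),np.round(q.mean(0),4),np.round(cc,1),round(r,1),np.round(np.percentile(q[:,2],[5,50,95]),4)
P=np.load("top.npy");v,u=np.mgrid[0:400,0:640]
for n,(x,y),r,zl,zh in[("amber",(392,204),22,.068,.1),("green",(421,247),22,.068,.1),("cup",(372,253),22,.055,.08),("tamper",(291,241),20,.06,.12),("pitcher",(297,108),30,.09,.13),("plate",(212,215),30,.052,.066),("nozzle",(212,215),30,.066,.09),("mat",(400,225),8,0,.02)]:
    m=(np.hypot(u-x,v-y)<r)&(P[...,2]>zl)&(P[...,2]<zh)
    print(n,*fit(m,P)) if m.sum()>3 else print(n,m.sum())
S=np.load("scene.npy")
for n,(x,y),r,zl,zh in[("amber",(259,200),22,.07,.1),("plate",(428,228),30,.052,.068),("tamper",(359,200),25,.06,.12)]:
    m=(np.hypot(u-x,v-y)<r)&(S[...,2]>zl)&(S[...,2]<zh); print("scene",n,*fit(m,S))
```

```text
amber 369 [ 0.5661 -0.2592  0.0794] [ 566.7 -260. ] 28.2 [0.0748 0.0795 0.0836]
green 383 [ 0.4544 -0.3362  0.0795] [ 454.1 -336.8] 28.4 [0.0745 0.0798 0.0837]
cup 364 [ 0.4355 -0.2061  0.0656] [ 435.4 -206.5] 28.2 [0.0602 0.0659 0.0702]
tamper 145 [0.4612 0.0113 0.0882] [461.3  11.8] 17.5 [0.0771 0.0894 0.0936]
pitcher 305 [0.827  0.0082 0.104 ] [828.8  14. ] 55.9 [0.0914 0.1056 0.1133]
plate 917 [0.5266 0.2197 0.0605] [527.  220.1] 46.3 [0.056  0.0606 0.0642]
nozzle 39 [0.5274 0.2202 0.0704] [528.9 222.3] 41.2 [0.0662 0.0699 0.0753]
mat 185 [ 0.5114 -0.2896  0.0044] [ 511.7 -289.7] 22.3 [0.0009 0.0044 0.0088]
scene amber 208 [ 0.571  -0.255   0.0769] [ 567.4 -258. ] 29.1 [0.0718 0.0775 0.0796]
scene plate 649 [0.5321 0.2231 0.0584] [527.9 222.5] 47.4 [0.0559 0.0583 0.0605]
scene tamper 137 [0.4697 0.0167 0.0793] [464.9  15. ] 17.3 [0.0642 0.0815 0.0886]
```

```bash
python3 -m pendant '[[[45,50,0,0,0,0],[90,98,0,0,0,0],[135,145,0,0,0,0],[180,192,0,0,0,0],[225,240,0,0,0,0],[270,288,0,0,0,0],[315,336,0,0,0,0],[363,384,0,0,0,0],[363,384,0,0,0,0],[363,384,0,0,0,0]]]' -1
python3 - <<'E'
from h import *
from scipy.spatial.transform import Rotation as R
o=get_obs();s=snapshot("wrist")
T=np.eye(4);T[:3,:3]=R.from_euler("xyz",o["orientation"],degrees=True).as_matrix();T[:3,3]=o["tool_pos"]
s["pose"]=T@s["tool_from_camera"];P=pts(s)
cv2.imwrite("pics/w1.png",s["pixels"][:,:,::-1]);print(o["tool_pos"],o["orientation"],o["force"])
m=(P[...,2]>.070)&(P[...,2]<.09)&(np.hypot(P[...,0]-.567,P[...,1]+.259)<.05)
print(m.sum(),P[m].mean(0) if m.any() else 0,cv2.minEnclosingCircle((P[m][:,:2]*1000).astype(np.float32)))
E
```

```text
clock: 1.35
tool_pos: [0.5679, -0.2576, 0.2005]
orientation: [-179.9, -0.0, 107.7]
force: [-0.1, -0.2, 0.0]
opening: 0.0877
[ 0.56793943 -0.25763496  0.20050429] [-1.79947095e+02 -3.90276586e-02  1.07739271e+02] [-0.05698687 -0.16222193  0.0261149 ]
2825 [ 0.56531919 -0.26093288  0.08009761] ((566.3276977539062, -260.57965087890625), 28.06360626220703)
```

View pics/w1.png

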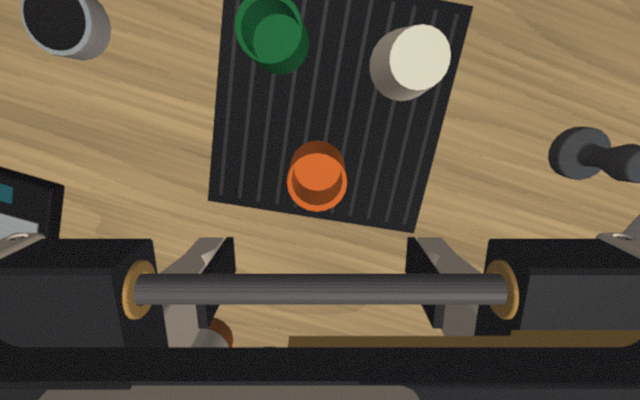

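The wrist view shows the amber glass at (317,178), between the jaws, at about (566,-260). That agrees with the top view. I'll descend and grip.

```bash
python3 -m pendant '[[[-1,-2,-40,0,0,0],[-2,-2,-80,0,0,0],[-2,-2,-115,0,0,0],[-2,-2,-140,0,0,0],[-2,-2,-158,0,0,0],[-2,-2,-170,0,0,0],[-2,-2,-170,0,0,0],[-2,-2,-170,0,0,0]]]' -1
python3 -m pendant '[[[0,0,0,0,0,0],[0,0,0,0,0,0],[0,0,0,0,0,0],[0,0,0,0,0,0],[0,0,0,0,0,0],[0,0,0,0,0,0],[0,0,0,0,0,0],[0,0,0,0,0,0]]]' 1
```

```text
clock: 2.4
tool_pos: [0.5655, -0.2617, 0.0323]
orientation: [179.9, 0.0, 107.6]
force: [-0.8, -0.1, 0.9]
opening: 0.0876
clock: 3.4
tool_pos: [0.565, -0.2615, 0.0315]
orientation: [180.0, 0.0, 107.6]
force: [0.4, 1.2, 3.0]
opening: 0.0553
```

```bash
python3 -m pendant '[[[0,0,10,0,0,0],[0,0,30,0,0,0],[0,0,60,0,0,0],[0,0,95,0,0,0],[0,0,130,0,0,0],[0,0,155,0,0,0],[0,0,168,0,0,0],[0,0,168,0,0,0],[0,0,168,0,0,0]]]'
python3 - <<'E'
from h import *
from scipy.spatial.transform import Rotation as R
o=get_obs();s=snapshot("wrist")
cv2.imwrite("pics/w2.png",s["pixels"][:,:,::-1]);print(o["tool_pos"],o["force"],o["opening"])
s=snapshot("scene");cv2.imwrite("pics/s2.png",cv2.resize(s["pixels"][60:260,150:450,::-1],None,fx=2.5,fy=2.5))
E
```

```text
clock: 4.53
tool_pos: [0.5641, -0.2612, 0.1979]
orientation: [-179.9, -0.1, 107.6]
force: [-0.9, -0.1, -3.0]
opening: 0.0555
[ 0.56406303 -0.26116828  0.19794351] [-0.91869979 -0.07895605 -2.95731831] 0.05554984038226988
```

View pics/w2.png

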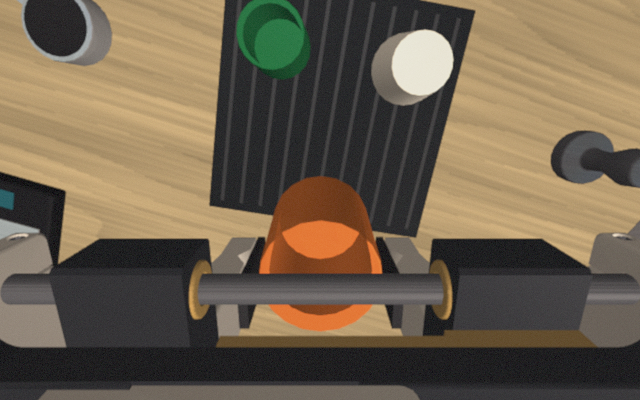

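View pics/s2.png

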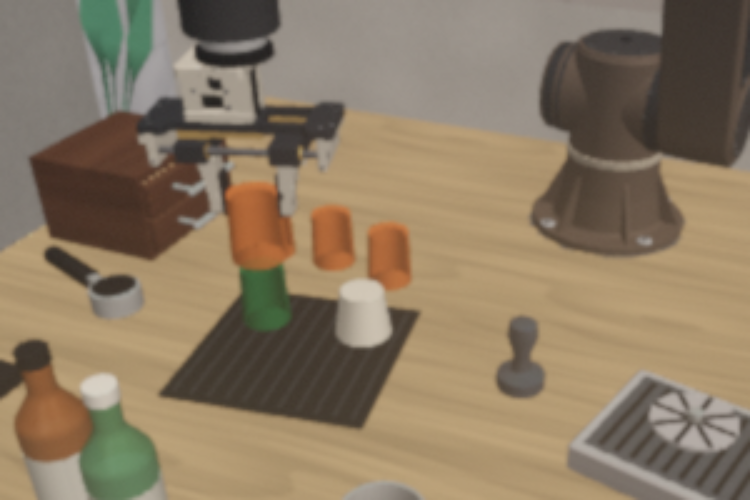

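The amber glass is held upright. The other vessels have not moved and the pitcher is out of the way. Next I carry it over to the plate.

```bash
python3 -m pendant '[[[-3,40,0,0,0,0],[-8,95,0,0,0,0],[-12,150,0,0,0,0],[-16,205,0,0,0,0],[-20,260,0,0,0,0],[-25,315,0,0,0,0],[-29,370,0,0,0,0],[-33,425,0,0,0,0],[-36,465,0,0,0,0],[-38,481,0,0,0,0]]]'
python3 -m pendant '[[[0,0,0,0,0,0],[0,0,0,0,0,0],[0,0,0,0,0,0],[0,0,0,0,0,0]]]'
python3 - <<'E'
from h import *
from scipy.spatial.transform import Rotation as R
o=get_obs();print(o["tool_pos"],o["orientation"],o["force"],o["moment"],o["opening"],o["joint_pos"])
s=snapshot("wrist")
T=np.eye(4);T[:3,:3]=R.from_euler("xyz",o["orientation"],degrees=True).as_matrix();T[:3,3]=o["tool_pos"]
s["pose"]=T@s["tool_from_camera"];P=pts(s)
v,u=np.mgrid[0:400,0:640]
img=s["pixels"].astype(int);hot=(img[...,0]>img[...,2]+120)
m=hot&(abs(u-320)<33)&(v>226)&(v<254)
q=P[m];print("top face",m.sum(),q.mean(0)); A=np.c_[q[:,:2]-q[:,:2].mean(0),np.ones(len(q))];print("slopes",np.linalg.lstsq(A,q[:,2],rcond=None)[0])
m=(P[...,2]>.055)&(P[...,2]<.066)&(np.hypot(P[...,0]-.527,P[...,1]-.221)<.07)
print("plate",m.sum(),cv2.minEnclosingCircle((P[m][:,:2]*1000).astype(np.float32)))
cv2.imwrite("pics/w3.png",s["pixels"][:,:,::-1])
s=snapshot("scene");p=pts(s);img=s["pixels"].astype(int)
m=(img[...,0]>img[...,2]+100)&(np.hypot(p[...,0]-.527,p[...,1]-.221)<.06)&(p[...,2]>.12)
q=p[m];print("scene glass z",m.sum(),np.percentile(q[:,2],[1,99]),cv2.minEnclosingCircle((q[:,:2]*1000).astype(np.float32)))
cv2.imwrite("pics/s3.png",cv2.resize(s["pixels"][50:290,300:540,::-1],None,fx=2.5,fy=2.5,interpolation=2))
E
```

```text
clock: 5.88
tool_pos: [0.5262, 0.2215, 0.1984]
orientation: [-179.9, 0.0, 107.7]
force: [0.9, -0.9, -2.3]
opening: 0.0557
clock: 6.38
tool_pos: [0.527, 0.2188, 0.1995]
orientation: [180.0, -0.0, 107.5]
force: [0.1, 0.5, -1.8]
opening: 0.056
[0.52698971 0.21877543 0.19948336] [ 1.79990051e+02 -4.95051378e-03  1.07517135e+02] [ 0.09833526  0.4768251  -1.8286426 ] [ 0.03557216 -0.01591888 -0.01133276] 0.055968510185879575 [ 4.21869459e+01  1.08345024e+01 -1.29475215e+01 -3.78300464e-04
 -6.62068690e+01 -1.14669659e+02]
top face 1617 [0.51078597 0.21420265 0.24858012]
slopes [-0.75420591 -0.24315684  0.24858012]
plate 3808 ((526.3478393554688, 220.37533569335938), 45.83710861206055)
scene glass z 466 [0.17566718 0.24795044] ((531.0669555664062, 222.2251739501953), 29.984893798828125)
```

View pics/w3.png

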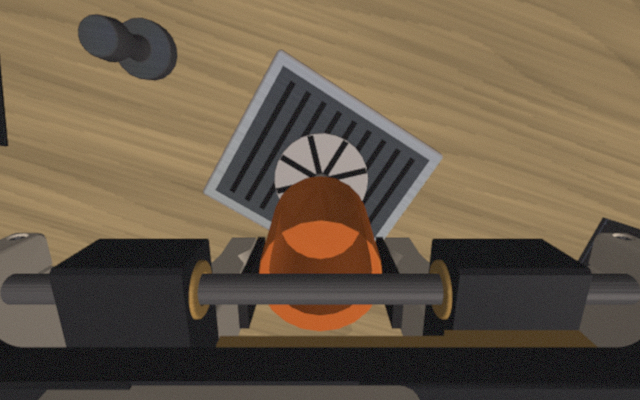

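View pics/s3.png

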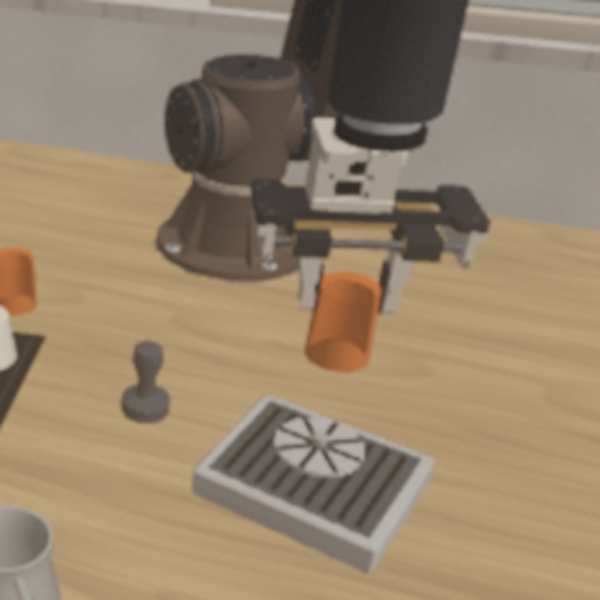

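The wrist view shows the plate at about (321,177), with the glass held between the jaws. In the scene view it hangs above the plate. The height band (0.176–0.248) matches a firm hold without slip. The glass looks as if it leans, so I'll fit its axis.

Run:
```python
from h import *
from scipy.spatial.transform import Rotation as R
from scipy.optimize import least_squares
o=get_obs()
s=snapshot("wrist")
T=np.eye(4);T[:3,:3]=R.from_euler("xyz",o["orientation"],degrees=True).as_matrix();T[:3,3]=o["tool_pos"]
s["pose"]=T@s["tool_from_camera"]
for n,s in(("wrist",s),("scene",snapshot("scene")),("top",snapshot("top"))):
    p=pts(s);img=s["pixels"].astype(int)
    m=(img[...,0]>img[...,2]*2+30)&(np.hypot(p[...,0]-.527,p[...,1]-.221)<.05)&(p[...,2]>.12)&(p[...,2]<.26)
    q=p[m]; print(n,len(q))
    if len(q)<100: continue
    def surf(x):  # signed distance to truncated cone, mid x[:2],x[2], tilts x[3:5]
        a=np.array([x[3],x[4],1]);a/=np.linalg.norm(a);d=q-x[:3];h=d@a;r=np.linalg.norm(d-h[:,None]*a,axis=1)
        side=r-(.0295-h*.003/.076);cap=h-.038
        return np.where((side>0)&(cap>0),np.hypot(side,cap),np.maximum(side,cap))
    f=least_squares(surf,[.527,.22,.21,0,0],loss="soft_l1",f_scale=.002,x_scale=[.01,.01,.01,.1,.1])
    print(np.round(f.x,4),"rms",np.sqrt((surf(f.x)**2).mean()).round(4))
```

```text
wrist 10669
[ 5.290e-01  2.204e-01  2.103e-01 -2.000e-04  1.000e-04] rms 0.0005
scene 859
[ 0.5279  0.2222  0.2087 -0.0039 -0.    ] rms 0.0012
top 30
```

The glass is upright with its centre at (529,220), and the plate is at (526.5,220.4). I'll shift x by -2 mm and lower to just above contact, which is 112 mm of travel.

```bash
python3 -m pendant '[[[-2,0,-25,0,0,0],[-2,0,-55,0,0,0],[-2,0,-80,0,0,0],[-2,0,-97,0,0,0],[-2,0,-106,0,0,0],[-2,0,-109,0,0,0],[-2,0,-109,0,0,0],[-2,0,-109,0,0,0],[-2,0,-109,0,0,0]]]'
python3 -m pendant '[[[0,0,-2,0,0,0],[0,0,-4,0,0,0],[0,0,-6,0,0,0],[0,0,-6,0,0,0],[0,0,-6,0,0,0],[0,0,-6,0,0,0]]]'
```

```text
clock: 7.75
tool_pos: [0.5251, 0.2197, 0.0909]
orientation: [179.9, -0.0, 107.6]
force: [-0.9, -0.5, -0.8]
opening: 0.0557
clock: 8.5
tool_pos: [0.525, 0.2196, 0.0845]
orientation: [180.0, -0.0, 107.6]
force: [-0.8, -0.7, 1.9]
opening: 0.0556
```

```bash
python3 -m pendant '[[[0,0,-2,0,0,0],[0,0,-4,0,0,0],[0,0,-5,0,0,0],[0,0,-5,0,0,0],[0,0,-5,0,0,0],[0,0,-5,0,0,0]]]'
cat > m.py <<'E'
from h import *
from scipy.spatial.transform import Rotation as R
from scipy.optimize import least_squares
o=get_obs();print(o["clock"],o["tool_pos"],o["force"],o["opening"])
s=snapshot("wrist")
T=np.eye(4);T[:3,:3]=R.from_euler("xyz",o["orientation"],degrees=True).as_matrix();T[:3,3]=o["tool_pos"]
s["pose"]=T@s["tool_from_camera"]
for n,s in(("wrist",s),("scene",snapshot("scene"))):
    p=pts(s);img=s["pixels"].astype(int);rr=np.hypot(p[...,0]-.527,p[...,1]-.221)
    hot=(img[...,0]>img[...,2]*2+30)
    q=p[hot&(rr<.05)&(p[...,2]>.03)&(p[...,2]<.15)]
    def surf(x):
        a=np.array([x[3],x[4],1]);a/=np.linalg.norm(a);d=q-x[:3];h=d@a;r=np.linalg.norm(d-h[:,None]*a,axis=1)
        side=r-(.0295-h*.003/.076);cap=h-.038
        return np.where((side>0)&(cap>0),np.hypot(side,cap),np.maximum(side,cap))
    f=least_squares(surf,[.527,.22,.09,0,0],loss="soft_l1",f_scale=.002,x_scale=[.01,.01,.01,.1,.1])
    print(n,len(q),np.round(f.x,4),"rim z",(f.x[2]-.038).round(4),"rms",np.sqrt((surf(f.x)**2).mean()).round(4))
    m=~hot&(rr<.044)&(rr>.035)&(p[...,2]>.04)&(p[...,2]<.064);print(" plate z",m.sum(),np.percentile(p[m][:,2],[25,50,75]).round(4))
    t=~hot&(rr>.08)&(rr<.1)&(p[...,2]>.026)&(p[...,2]<.042);print(" tray z",t.sum(),np.percentile(p[t][:,2],[50,90]).round(4))
    cv2.imwrite(f"pics/{n}_p{int(o['clock']*100)}.png",cv2.resize(s["pixels"][140:270,340:500,::-1],None,fx=4,fy=4) if n=="scene" else s["pixels"][:,:,::-1])
E
python3 m.py; ls pics
```

```text
clock: 9.25
tool_pos: [0.525, 0.2196, 0.0795]
orientation: [180.0, -0.0, 107.6]
force: [-1.2, 0.1, 4.3]
opening: 0.0556
9.25 [0.52496009 0.21958812 0.07946542] [-1.20512528  0.10495     4.26867081] 0.05564171559413388
wrist 10772 [ 5.269e-01  2.210e-01  9.030e-02 -1.000e-04  6.000e-04] rim z 0.0523 rms 0.0005
 plate z 3006 [0.0518 0.0523 0.0527]
 tray z 12280 [0.0347 0.0357]
scene 661 [0.5259 0.223  0.0887 0.003  0.0021] rim z 0.0507 rms 0.0012
 plate z 162 [0.0498 0.0504 0.0511]
 tray z 864 [0.0327 0.0345]
s2.png
s3.png
scene0.png
scene_p925.png
top0.png
w1.png
w2.png
w3.png
wrist_p925.png
```

The plate is down about 8 mm according to the rim height, the plate depth and the force. I'll hold it there and check again.

```bash
for i in 1 2 3; do python3 -m pendant '[[[0,0,0,0,0,0],[0,0,0,0,0,0],[0,0,0,0,0,0],[0,0,0,0,0,0],[0,0,0,0,0,0],[0,0,0,0,0,0],[0,0,0,0,0,0],[0,0,0,0,0,0],[0,0,0,0,0,0],[0,0,0,0,0,0]]]' | tail -5; done; python3 m.py; cp pics/scene_p1*.png pics/final.png
```

```text
clock: 10.6
tool_pos: [0.5249, 0.2196, 0.0794]
orientation: [180.0, -0.0, 107.6]
force: [-0.3, 1.3, 4.9]
opening: 0.0556
clock: 11.85
tool_pos: [0.5249, 0.2196, 0.0794]
orientation: [180.0, -0.0, 107.6]
force: [0.1, 0.6, 3.5]
opening: 0.0556
clock: 13.1
tool_pos: [0.5248, 0.2195, 0.0794]
orientation: [180.0, -0.0, 107.6]
force: [0.7, 1.8, 4.9]
opening: 0.0558
13.1 [0.52484756 0.21954769 0.07936871] [0.71486987 1.75910417 4.86312155] 0.055775887063354776
wrist 10749 [ 5.269e-01  2.210e-01  9.020e-02 -1.200e-03  1.000e-04] rim z 0.0522 rms 0.0005
 plate z 2993 [0.0517 0.0522 0.0526]
 tray z 12289 [0.0347 0.0357]
scene 663 [0.5259 0.2229 0.0886 0.0013 0.0023] rim z 0.0506 rms 0.0013
 plate z 162 [0.0494 0.0501 0.0512]
 tray z 861 [0.0326 0.0345]
```

View pics/final.png

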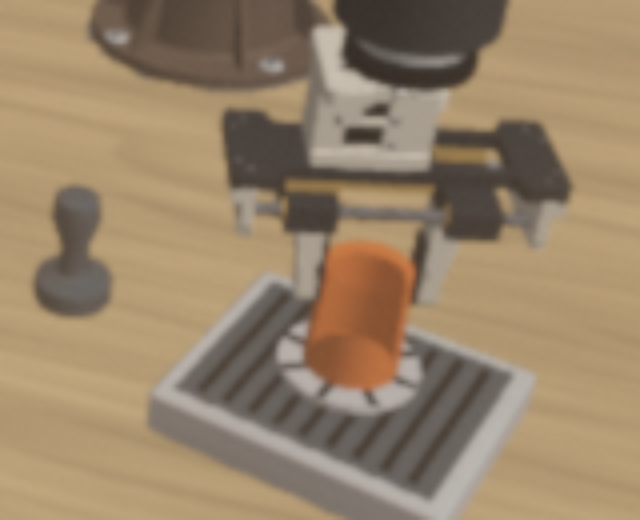

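The glass is centred on the plate (350,365), the fingertips are clear of the plate, and the tamper is undisturbed. I'm handing in the job.

```bash
python3 -c "from plant import *; print(close_job())"
```

```text
the job is handed in; nothing more can be done
None
```

I gripped the amber glass on the mat (the one farthest from the base), lifted it and carried it upside down over the tamper. I then centred it on the spring plate and pressed. The plate had been held for about 3.8 s when I handed in the job, with the glass still gripped and pressed down.

Last checks:
- **Press depth:** the wrist camera put the plate and the glass rim at 0.052 m, so about 8 mm down. The scene camera read about 2 mm lower, which makes it roughly 10 mm; it also read the tray about 2 mm lower than the wrist camera did. Both depths are inside the 4 to 12.5 mm limits.
- **Force:** the press force was about 5.5 to 6.5 N once the carried weight is added back, a little under the 7 N expected half-way. The force reading was noisy by about 1 N.
- **Position:** the glass was within about 1 mm (wrist) to 3 mm (scene) of the plate centre. Its tilt was under 0.003 rad, and nothing drifted over the hold.
- **Other vessels:** the last picture showed the tamper undisturbed. The green glass and white cup were last seen in place after the lift. I did not remeasure either of them or the pitcher at the end, but the arm stayed well clear of them.
- **Grip opening:** the gripper read about 56 mm where I expected about 58 to 59 mm. I did not find out why, but the glass did not slip.

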